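# Press home the cover plugs of a stool seat

### The arm

A 6-joint arm with a two-finger parallel gripper is mounted at the origin on the work surface. World frame = base frame: x ahead of the robot, y to its left, z up, the work surface at z = 0. Lengths are in mm, angles in degrees, forces in N, time in s.
With the tool pointing down it reaches from about 300 to 850 mm from the base axis. Payload 4.2 kg.
Tool frame: the origin (TCP) lies at the very end of the fingers, on their centre line; the grasp point (between the pads) lies 19 mm behind it; z points along the fingers, y is the line along which they close (so a half turn about z gives the same grasp; the last joint's range is limited). The gripper opens to 91 mm and grips with 3 to 60 N. Pads are 32 mm wide; open, the fingers measure 118 mm over their backs; the gripper's body (76 mm by 178 mm) begins 60 mm behind the grasp point.
Start: joints at [68.927, 18.312, 89.639, -0, 72.044, -1.146], TCP at [195.98, 540.588, 213.976] pointing down, gripper open.
Joint ranges: [-177.97, 177.97], [-48.28, 115.42], [12.27, 149.76], [-77.06, 257.06], [2.81, 150.46], [-146.56, 146.56]. Speed limits (degrees/s): [147.25, 147.25, 180, 180, 180, 180].

### API

Orientations are given as [roll, pitch, yaw] about the fixed x, y, z axes, in that order (R = Rz(yaw) Ry(pitch) Rx(roll)).
In Python, from workcell import env, grab_frame gives the robot as it stands. The module is installed in compiled form; this text tells all that it offers.
- The arm moves only by the tool move_arm, never from a script. Its argument "plan" is a list of rows, each an object of numbers: "tx", "ty", "tz": the shift along the tool's x, y, z in cm; "wx", "wy", "wz": the turn, a rotation vector about the tool's x, y, z in rad. In form: [{"tx": .., "ty": .., "tz": .., "wx": .., "wy": .., "wz": ..}, ...]. A call has 1 to 12 rows; each row shifts and turns the commanded pose from where the row before left it, along the tool's axes as they then stand; what a row does not reach is not made up. A row lasts 1/12 s, in which the tool goes at most 41.7 mm and 7.16 degrees, less where a joint would pass 70% of its speed; a pose out of reach is approached as far as the arm can. A call is refused whole if a number of a shift passes 4.17 or a number of a turn 0.125, either way. A call with a gripper value outside its range is refused whole. "gripper" is the finger opening in cm, from 0 to 9.12, set as the call begins (left out, the last holds). The fingers move at their own pace and stop on an object; "force" is the grip in N (left out, the last holds). Time passes only in rows, so rows that do not move let the fingers close. It gives the time, the measured TCP pose, the force, the opening and the grip force at its end, in the units of the state.
- env.state(): the state, without advancing time (a new reading comes with each control period).
- grab_frame(name): name is "scene" or "top"; returns a dict with "color" (400x640x3 uint8, red, green, blue), "vfov" (degrees; the focal length in pixels is half the picture's height over the tangent of half this angle, whatever the lens; pixels are square), "cx", "cy" (the principal point, pixels), "k1" (the pictures are not rectified: a ray, as slopes to the right and down, at radius r is drawn at 1 + k1 r^2 times it, then the intrinsics apply), "view" (4x4, takes a point from world to camera coordinates). Camera axes: x right, y up, looking along -z (the intrinsics and any distortion apply to the point x, -y, -z); pixel columns grow to the right and rows downward; lengths in mm; the calibration is good to about 2 mm. A picture is of the moment at which its call begins. There is no depth.
- env.job_done(): hands the job in; it is judged then, once.
The state is a dict: "time_s": time; "qpos": joint angles; "qvel": joint speeds; "effort": joint torques, N m; "ee_pos": TCP position; "ee_rot": TCP orientation; "force": force on the tool from outside, world axes, zero at the start; "torque": the same for the moment, N m; "gripper_width": finger opening in mm; "gripper_force": force on a finger pad.
Only numpy, scipy, OpenCV 4.12 (cv2) and the standard library are available. Lean on these libraries where they do the work, as an engineer would, in place of code of your own. Each camera call takes 0.05 s, during which the arm holds its last target. There are 200 camera calls.

### The job

On the round stool seat, press the three cover plugs fully home onto their washers with your fingertips, one after the other: first the green one, then the blue, then the red. Press gently (under 30 N), do not pull up or lift anything, and leave the seat where it lies and the glue pot, the loose dowel and the tools undisturbed.

Things in the scene. Friction and masses are not known exactly. Their poses are not given: they have to be found in the camera images.
- seat: Round stool seat of pale wood lying loose and flat on a dark 3 mm rubber mat: a disc 260 mm across and 26 mm thick, about 0.85 kg. Origin at the centre of its underside, z up. Its upper face is 26 mm above the origin (29 mm above the bench). It can lie at any yaw.
- plug_green_top (a point): Centre of the top of the green cover plug, a mushroom head 32 mm across (flat on top over the inner 28 mm) and 6 mm thick, sitting 75 mm from the seat centre, at 0 degrees from the seat x axis, anticlockwise. Under it on the seat lies a soft foam washer 4 mm thick. This point is 16 to 18 mm above the seat face at the start, and 10 mm above it once home (head down on the washer).
- plug_green (a joint): How far the green plug has been pressed down, m: 0 to 0.002 at the start, 0.008 fully home (head on its foam washer, which then yields about 1 mm for each 4 N and springs back; stop at about 8 to 12 N). It slides stiffly at about 3.5 N and stays where it is left; negative means pulled out.
- plug_blue_top (a point): Centre of the top of the blue cover plug, a mushroom head 32 mm across (flat on top over the inner 28 mm) and 6 mm thick, sitting 75 mm from the seat centre, at 120 degrees from the seat x axis, anticlockwise. Under it on the seat lies a soft foam washer 4 mm thick. This point is 16 to 18 mm above the seat face at the start, and 10 mm above it once home (head down on the washer).
- plug_blue (a joint): How far the blue plug has been pressed down, m: 0 to 0.002 at the start, 0.008 fully home (head on its foam washer, which then yields about 1 mm for each 4 N and springs back; stop at about 8 to 12 N). It slides stiffly at about 3.5 N and stays where it is left; negative means pulled out.
- plug_red_top (a point): Centre of the top of the red cover plug, a mushroom head 32 mm across (flat on top over the inner 28 mm) and 6 mm thick, sitting 75 mm from the seat centre, at 240 degrees from the seat x axis, anticlockwise. Under it on the seat lies a soft foam washer 4 mm thick. This point is 16 to 18 mm above the seat face at the start, and 10 mm above it once home (head down on the washer).
- plug_red (a joint): How far the red plug has been pressed down, m: 0 to 0.002 at the start, 0.008 fully home (head on its foam washer, which then yields about 1 mm for each 4 N and springs back; stop at about 8 to 12 N). It slides stiffly at about 3.5 N and stays where it is left; negative means pulled out.
- pot: Small glue jar with a yellow cap, 34 mm across, 45 mm tall, standing loose near the middle of the seat. Origin at the centre of its underside. To be left alone.
- spare: Loose dark dowel, 18 mm across and 30 mm tall, standing on the seat near its rim, midway between the blue and red plugs (it is not a plug to press). Origin at the centre of its underside. To be left alone.
- mallet: White-faced mallet lying on the bench to the right, handle along its x, 280 mm long, head 100 mm across and 52 mm high. Origin under the handle, 130 mm from the head centre. To be left alone.
- chisel_red: Chisel with a red handle lying along its x, 260 mm long, 27 mm high, left of the mat. Origin at mid length on the bench. To be left alone.
- chisel_black: Chisel with a black handle, otherwise as the red one. To be left alone.
- offcut: Pale wooden offcut 100 x 40 x 35 mm right of the mat. Origin at the centre of its underside. To be left alone.
- square: Try square with a dark stock 140 x 30 x 20 mm and a steel blade 170 mm long, far right. Origin under the middle of the stock. To be left alone.
- plane: Wooden hand plane 240 x 62 mm, about 130 mm high, with red knobs, far left. Origin at the centre of its underside. To be left alone.

How it is judged:
By the outcome, as a careful person would: the job done as asked, in the order asked, and still so for the second after the job is handed in, with the robot touching nothing.
It also fails if it takes over 45 s, if anything falls off the work surface, if the arm or the gripper's body presses on something with over 40 N, if the wrist force passes 120 N, or if a joint passes its speed limit or range.

## Working session

There is one attempt and no reset: what is moved stays moved. The work goes in short steps, Python scripts to look and compute and a tool call to move; the robot and the scene stay as the last step left them, time stands still between calls to the robot, and variables do not carry over. Pictures are saved under pics/ and viewed, at most 10 in all, crops included, and the job is handed in when it is done.

Besides the shell and the picture viewer there is one more tool, called after "Call:" by a JSON object that holds its "fn" and its "kwargs". move_arm: Moves the arm, as the interface text tells. Its arguments: {"type":"object","properties":{"plan":{"type":"array","items":{"type":"object","properties":{"tx":{"type":"number"},"ty":{"type":"number"},"tz":{"type":"number"},"wx":{"type":"number"},"wy":{"type":"number"},"wz":{"type":"number"}}}},"gripper":{"type":"number"},"force":{"type":"number"}},"required":["plan"]}

```bash
mkdir -p pics; cat > h.py <<'E'
import numpy as np,cv2
from workcell import env,grab_frame
def ray(f,u,v):
    F=200/np.tan(np.radians(f["vfov"])/2)
    K=np.array([[F,0,f["cx"]],[0,F,f["cy"]],[0,0,1]])
    x,y=cv2.undistortPoints(np.array([[[u,v]]],float),K,np.array([f["k1"],0,0,0.]))[0,0]
    V=np.array(f["view"]);R=V[:3,:3];o=-R.T@V[:3,3]
    d=R.T@np.array([x,-y,-1.]);return o,d/np.linalg.norm(d)
def atz(f,u,v,z):
    o,d=ray(f,u,v);return o+d*(z-o[2])/d[2]
def tri(fs,ps):
    A=np.zeros((3,3));b=np.zeros(3);L=[]
    for f,p in zip(fs,ps):
        o,d=ray(f,*p);P=np.eye(3)-np.outer(d,d);A+=P;b+=P@o;L.append((o,P))
    x=np.linalg.solve(A,b);return x,[np.linalg.norm(P@(x-o)) for o,P in L]
E
python3 - <<'E'
from h import *
import pickle
fs={n:grab_frame(n) for n in("scene","top")}
pickle.dump(fs,open("f0.pkl","wb"))
for n,f in fs.items():
    cv2.imwrite(f"pics/{n}0.png",f["color"][...,::-1]);print(n,f["vfov"],f["k1"],f["cx"],f["cy"],np.round(f["view"],3).tolist())
print(env.state())
E
```

```text
scene 43.962257786283296 0.011409378844433446 323.61291965347834 199.51065463869097 [[-0.021, 1.0, 0.006, 14.379], [-0.795, -0.021, 0.607, 396.678], [0.607, 0.008, 0.795, -2296.424], [0.0, 0.0, 0.0, 1.0]]
top 47.32219393959373 -0.013222738711803362 322.7739890683476 198.18876013344948 [[-0.005, -1.0, -0.008, 19.795], [0.985, -0.006, 0.171, -554.154], [-0.171, -0.007, 0.985, -1828.243], [0.0, 0.0, 0.0, 1.0]]
{'time_s': 0.1, 'qpos': array([ 6.89274403e+01,  1.83496493e+01,  8.96965107e+01, -4.34297396e-05,
        7.20426964e+01, -1.14696526e+00]), 'qvel': array([-0.03336575, -0.10036121, -0.16413843, -0.00324694,  0.06330158,
        0.05823004]), 'effort': array([ 7.47109425e-04, -4.13334417e+01, -2.32509792e+01,  7.30628567e-02,
        4.22241865e-02, -4.41605630e-05]), 'ee_pos': array([195.81889168, 540.18481592, 213.20727074]), 'ee_rot': array([-1.79911161e+02, -1.73735001e-03,  1.60074418e+02]), 'force': array([ 0.42094757,  0.26283585, -0.4240792 ]), 'torque': array([-0.05701277, -0.02481957,  0.00188778]), 'gripper_force': 0.0, 'gripper_width': 91.05399353152305}
```

View pics/scene0.png

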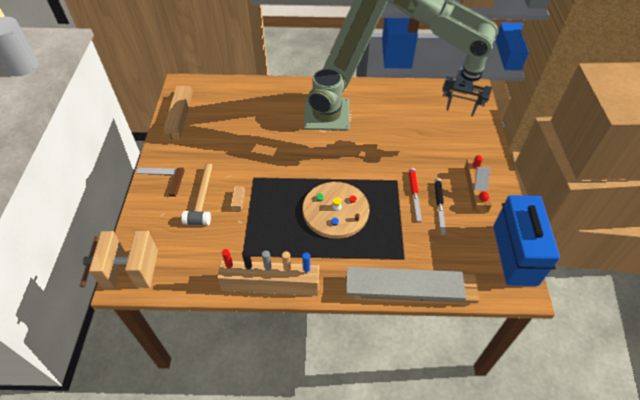

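View pics/top0.png

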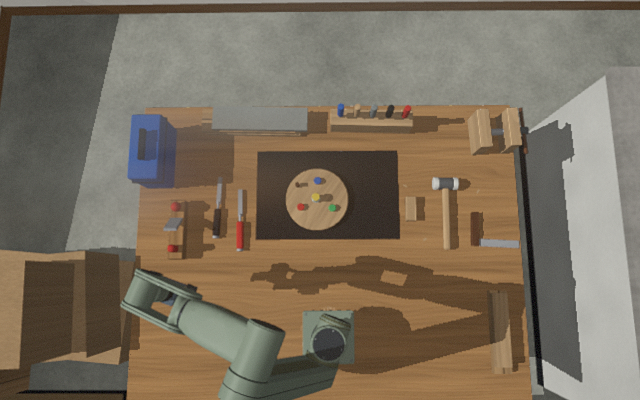

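The scene view shows green at (319,198), red (353,199), blue (335,222), pot (337,204). In the top view they are at green (333,208), red (301,207), blue (318,181), pot (316,197) and dowel (297,184). Next I'll enlarge both.

```bash
python3 - <<'E'
from h import *
import pickle
fs=pickle.load(open("f0.pkl","rb"))
a=fs["scene"]["color"][172:247,297:377];b=fs["top"]["color"][161:236,278:358]
cv2.imwrite("pics/crop0.png",np.hstack([cv2.resize(c,(400,375),interpolation=cv2.INTER_CUBIC) for c in(a,b)])[...,::-1])
reg={"scene":(172,247,297,377),"top":(161,236,278,358)}
P={}
for n,f in fs.items():
    y0,y1,x0,x1=reg[n];h=cv2.cvtColor(f["color"],cv2.COLOR_RGB2HSV)[y0:y1,x0:x1]
    for c,(lo,hi) in dict(green=(45,80),blue=(100,130),red=(172,5),yellow=(24,34)).items():
        H=h[...,0];m=((H>=lo)&(H<=hi) if lo<hi else (H>=lo)|(H<=hi))&(h[...,1]>150)&(h[...,2]>(150 if c!="blue" else 90))
        k,l,s,ce=cv2.connectedComponentsWithStats(m.astype(np.uint8))
        i=1+np.argmax(s[1:,4]);P[n,c]=ce[i]+[x0,y0];print(n,c,P[n,c].round(1),s[i].tolist())
for c in("green","blue","red","yellow"):
    x,r=tri([fs["scene"],fs["top"]],[P["scene",c],P["top",c]]);print(c,x.round(1),np.round(r,1),"top@45",atz(fs["top"],*P["top",c],45).round(1),"sc@45",atz(fs["scene"],*P["scene",c],45).round(1))
E
```

```text
scene green [319.5 196.4] [20, 22, 6, 6, 25]
scene blue [334.5 221. ] [35, 46, 6, 7, 34]
scene red [352.3 198.4] [52, 24, 7, 6, 33]
scene yellow [337.  200.8] [36, 26, 8, 7, 43]Traceback (most recent call last):
  File "<stdin>", line 13, in <module>
    return _wrapfunc(a, 'argmax', axis=axis, out=out, **kwds)
    return bound(*args, **kwds)
ValueError: attempt to get argmax of an empty sequence
```

View pics/crop0.png

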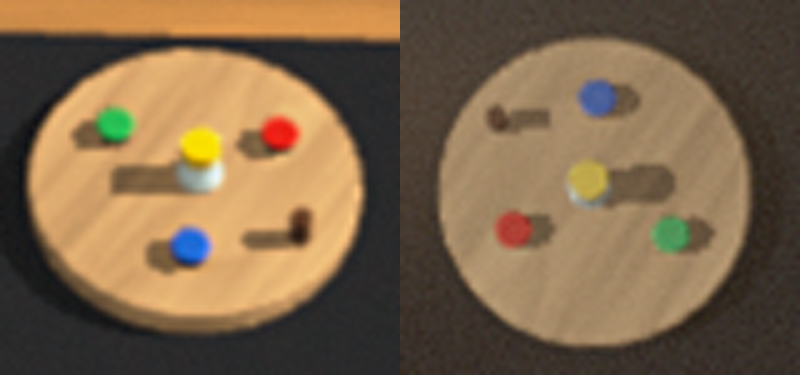

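```bash
cat > m.py <<'E'
from h import *
import pickle
def detect(f,n):
    y0,y1,x0,x1={"scene":(172,247,297,377),"top":(161,236,278,358)}[n]
    h=cv2.cvtColor(f["color"],cv2.COLOR_RGB2HSV)[y0:y1,x0:x1].astype(int);out={}
    for c,(lo,hi) in dict(green=(45,85),blue=(105,130),red=(170,4),yellow=(22,34)).items():
        H=h[...,0];m=((H>=lo)&(H<=hi) if lo<hi else (H>=lo)|(H<=hi))&(h[...,1]>115)&(h[...,2]>70)
        k,l,s,ce=cv2.connectedComponentsWithStats(m.astype(np.uint8))
        i=1+np.argmax(s[1:,4]);out[c]=ce[i]+[x0,y0];print(n,c,out[c].round(1),s[i].tolist())
    return out
E
python3 - <<'E'
from m import *
fs=pickle.load(open("f0.pkl","rb"))
P={n:detect(fs[n],n) for n in fs}
X={}
for c in P["top"]:
    x,r=tri([fs["scene"],fs["top"]],[P["scene"][c],P["top"][c]]);X[c]=x
    print(c,x.round(1),np.round(r,1),"top@45",atz(fs["top"],*P["top"][c],45).round(1),"sc@45",atz(fs["scene"],*P["scene"][c],45).round(1))
g,b,r=X["green"],X["blue"],X["red"]
print("sides (130)",[np.linalg.norm(p-q).round(1) for p,q in((g,b),(b,r),(r,g))],"centre",((g+b+r)/3).round(1))
# seat rim read off the crop (top view), limits left/right/top/bottom at z=29
px=lambda x,y:((x+.5)/5-.5+278,(y+.5)/5-.5+161)
for q in((38,192),(351,192),(195,38),(195,347)): print("rim",atz(fs["top"],*px(*q),29).round(1))
print("dowel foot",atz(fs["top"],*px(100,122),40).round(1))
E
```

```text
scene green [319.5 196.5] [19, 22, 8, 6, 40]
scene blue [334.5 220.8] [34, 46, 8, 7, 40]
scene red [352.4 198.5] [52, 24, 7, 6, 33]
scene yellow [336.6 201.1] [36, 25, 8, 9, 56]
top green [332.  207.5] [52, 44, 5, 6, 25]
top blue [317.3 180.2] [37, 17, 6, 6, 27]
top red [300.4 206.5] [20, 43, 6, 6, 31]
top yellow [315.5 196.2] [34, 32, 8, 8, 48]
green [516.2 -20.3  41.2] [0.4 0.4] top@45 [515.7 -20.6  45. ] sc@45 [519.1 -19.7  45. ]
blue [631.3  39.7  41.2] [0.4 0.4] top@45 [630.5  39.2  45. ] sc@45 [633.9  40.1  45. ]
red [521.7 109.4  39.7] [0.3 0.3] top@45 [520.9 108.8  45. ] sc@45 [525.8 109.3  45. ]
yellow [558.9  46.7  69.8] [0.4 0.4] top@45 [563.3  46.9  45. ] sc@45 [540.   47.6  45. ]
sides (130) [np.float64(129.7), np.float64(129.9), np.float64(129.7)] centre [556.4  42.9  40.7]
rim [555. 173.  29.]
rim [553.5 -86.9  29. ]
rim [685.5  42.3  29. ]
rim [425.2  42.9  29. ]
dowel foot [611.8 121.1  40. ]
```

Triangulation gives plug spacings of 129.7–129.9 mm against the expected 130, and the seat centre agrees with the rim. I'll move over green now.

Call:
{"fn": "move_arm", "kwargs": {"plan": [{"tx": -2.05,"ty": -1.74},{"tx": -2.05,"ty": -1.74},{"tx": -2.05,"ty": -1.74},{"tx": -2.05,"ty": -1.74},{"tx": -2.05,"ty": -1.74},{"tx": -2.05,"ty": -1.74},{"tx": -2.05,"ty": -1.74},{"tx": -2.05,"ty": -1.74},{"tx": -2.05,"ty": -1.74},{"tx": -2.05,"ty": -1.74},{"tx": -2.05,"ty": -1.74},{"tx": -2.05,"ty": -1.74}], "gripper": 0, "force": 10}}

```text
schema error: expected keys tx, ty, tz, wx, wy, wz
```

Call:
{"fn": "move_arm", "kwargs": {"plan": [{"tx": -2.05,"ty": -1.74},{"tx": -2.05,"ty": -1.74},{"tx": -2.05,"ty": -1.74},{"tx": -2.05,"ty": -1.74},{"tx": -2.05,"ty": -1.74},{"tx": -2.05,"ty": -1.74},{"tx": -2.05,"ty": -1.74},{"tx": -2.05,"ty": -1.74},{"tx": -2.05,"ty": -1.74},{"tx": -2.05,"ty": -1.74},{"tx": -2.05,"ty": -1.74},{"tx": -2.05,"ty": -1.74}]}}

```text
schema error: expected keys tx, ty, tz, wx, wy, wz
```

Call:
{"fn": "move_arm", "kwargs": {"plan": [{"wz": -0.087},{"wz": -0.087},{"wz": -0.087},{"wz": -0.087},{},{}]}}

```text
schema error: expected keys tx, ty, tz, wx, wy, wz
```

Call:
{"fn": "move_arm", "kwargs": {"plan": [{"tx": -2.05,"ty": -1.74,"tz": 0,"wx": 0,"wy": 0,"wz": 0},{"tx": -2.05,"ty": -1.74,"tz": 0,"wx": 0,"wy": 0,"wz": 0},{"tx": -2.05,"ty": -1.74,"tz": 0,"wx": 0,"wy": 0,"wz": 0},{"tx": -2.05,"ty": -1.74,"tz": 0,"wx": 0,"wy": 0,"wz": 0},{"tx": -2.05,"ty": -1.74,"tz": 0,"wx": 0,"wy": 0,"wz": 0},{"tx": -2.05,"ty": -1.74,"tz": 0,"wx": 0,"wy": 0,"wz": 0},{"tx": -2.05,"ty": -1.74,"tz": 0,"wx": 0,"wy": 0,"wz": 0},{"tx": -2.05,"ty": -1.74,"tz": 0,"wx": 0,"wy": 0,"wz": 0},{"tx": -2.05,"ty": -1.74,"tz": 0,"wx": 0,"wy": 0,"wz": 0},{"tx": -2.05,"ty": -1.74,"tz": 0,"wx": 0,"wy": 0,"wz": 0},{"tx": -2.05,"ty": -1.74,"tz": 0,"wx": 0,"wy": 0,"wz": 0},{"tx": -2.05,"ty": -1.74,"tz": 0,"wx": 0,"wy": 0,"wz": 0}], "gripper": 0, "force": 10}}

```text
time_s: 1.1
ee_pos: [356.3, 259.1, 213.7]
ee_rot: [-180.0, -0.0, 160.1]
force: [0.1, -0.5, 0.0]
gripper_width: 14.4
gripper_force: 0.0
```

Call:
{"fn": "move_arm", "kwargs": {"plan": [{"tx": -2.05,"ty": -1.74,"tz": 0,"wx": 0,"wy": 0,"wz": 0},{"tx": -2.05,"ty": -1.74,"tz": 0,"wx": 0,"wy": 0,"wz": 0},{"tx": -2.05,"ty": -1.74,"tz": 0,"wx": 0,"wy": 0,"wz": 0},{"tx": -2.05,"ty": -1.74,"tz": 0,"wx": 0,"wy": 0,"wz": 0},{"tx": -2.05,"ty": -1.74,"tz": 0,"wx": 0,"wy": 0,"wz": 0},{"tx": -2.05,"ty": -1.74,"tz": 0,"wx": 0,"wy": 0,"wz": 0},{"tx": -2.05,"ty": -1.74,"tz": 0,"wx": 0,"wy": 0,"wz": 0},{"tx": -2.05,"ty": -1.74,"tz": 0,"wx": 0,"wy": 0,"wz": 0},{"tx": -2.05,"ty": -1.74,"tz": 0,"wx": 0,"wy": 0,"wz": 0},{"tx": -2.05,"ty": -1.74,"tz": 0,"wx": 0,"wy": 0,"wz": 0},{"tx": -2.05,"ty": -1.74,"tz": 0,"wx": 0,"wy": 0,"wz": 0},{"tx": -2.05,"ty": -1.74,"tz": 0,"wx": 0,"wy": 0,"wz": 0}]}}

```text
time_s: 2.1
ee_pos: [516.4, -21.0, 213.6]
ee_rot: [-180.0, -0.0, 160.1]
force: [0.4, 0.1, 0.0]
gripper_width: 0.8
gripper_force: 0.0
```

Call:
{"fn": "move_arm", "kwargs": {"plan": [{"tx": 0,"ty": 0,"tz": 0,"wx": 0,"wy": 0,"wz": -0.087},{"tx": 0,"ty": 0,"tz": 0,"wx": 0,"wy": 0,"wz": -0.087},{"tx": 0,"ty": 0,"tz": 0,"wx": 0,"wy": 0,"wz": -0.087},{"tx": 0,"ty": 0,"tz": 0,"wx": 0,"wy": 0,"wz": -0.087},{"tx": 0,"ty": 0,"tz": 0,"wx": 0,"wy": 0,"wz": 0},{"tx": 0,"ty": 0,"tz": 0,"wx": 0,"wy": 0,"wz": 0}]}}

```text
time_s: 2.6
ee_pos: [516.0, -19.7, 213.6]
ee_rot: [180.0, -0.0, 179.9]
force: [0.3, -1.4, 0.1]
gripper_width: 0.3
gripper_force: 0.0
```

Directly above green (516,-20). Descending to z≈55, then pressing slowly.

Call:
{"fn": "move_arm", "kwargs": {"plan": [{"tx": 0,"ty": 0,"tz": 1.95,"wx": 0,"wy": 0,"wz": 0},{"tx": 0,"ty": 0,"tz": 1.95,"wx": 0,"wy": 0,"wz": 0},{"tx": 0,"ty": 0,"tz": 1.95,"wx": 0,"wy": 0,"wz": 0},{"tx": 0,"ty": 0,"tz": 1.95,"wx": 0,"wy": 0,"wz": 0},{"tx": 0,"ty": 0,"tz": 1.95,"wx": 0,"wy": 0,"wz": 0},{"tx": 0,"ty": 0,"tz": 1.95,"wx": 0,"wy": 0,"wz": 0},{"tx": 0,"ty": 0,"tz": 1.95,"wx": 0,"wy": 0,"wz": 0},{"tx": 0,"ty": 0,"tz": 1.95,"wx": 0,"wy": 0,"wz": 0},{"tx": 0,"ty": 0,"tz": 0,"wx": 0,"wy": 0,"wz": 0},{"tx": 0,"ty": 0,"tz": 0,"wx": 0,"wy": 0,"wz": 0}]}}

```text
time_s: 3.43
ee_pos: [515.6, -19.6, 57.4]
ee_rot: [180.0, -0.1, 179.9]
force: [-0.3, 0.1, 0.1]
gripper_width: 0.4
gripper_force: 0.0
```

```bash
python3 - <<'E'
from h import *
fs={n:grab_frame(n)["color"] for n in("scene","top")}
a=fs["scene"][152:247,287:387];b=fs["top"][156:241,278:368]
cv2.imwrite("pics/crop1.png",np.hstack([cv2.resize(c,(400,380),interpolation=cv2.INTER_CUBIC) for c in(a,b)])[...,::-1])
E
```

```text
(no output)
```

View pics/crop1.png

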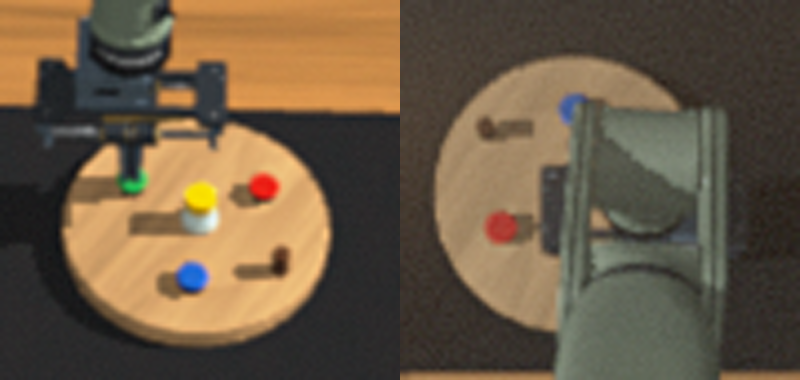

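The scene crop shows the closed fingertips centred over green (131,180 in the crop), well clear of the pot at (200,205). Next is a gentle press.

Call:
{"fn": "move_arm", "kwargs": {"plan": [{"tx": 0,"ty": 0,"tz": 0.4,"wx": 0,"wy": 0,"wz": 0},{"tx": 0,"ty": 0,"tz": 0.4,"wx": 0,"wy": 0,"wz": 0},{"tx": 0,"ty": 0,"tz": 0.2,"wx": 0,"wy": 0,"wz": 0},{"tx": 0,"ty": 0,"tz": 0.1,"wx": 0,"wy": 0,"wz": 0},{"tx": 0,"ty": 0,"tz": 0.1,"wx": 0,"wy": 0,"wz": 0},{"tx": 0,"ty": 0,"tz": 0.1,"wx": 0,"wy": 0,"wz": 0},{"tx": 0,"ty": 0,"tz": 0.1,"wx": 0,"wy": 0,"wz": 0},{"tx": 0,"ty": 0,"tz": 0.1,"wx": 0,"wy": 0,"wz": 0},{"tx": 0,"ty": 0,"tz": 0,"wx": 0,"wy": 0,"wz": 0}]}}

```text
time_s: 4.28
ee_pos: [516.2, -19.7, 43.0]
ee_rot: [180.0, 0.0, -180.0]
force: [-1.0, -0.0, 4.5]
gripper_width: 0.6
gripper_force: 1.6
```

Call:
{"fn": "move_arm", "kwargs": {"plan": [{"tx": 0,"ty": 0,"tz": 0.1,"wx": 0,"wy": 0,"wz": 0},{"tx": 0,"ty": 0,"tz": 0.1,"wx": 0,"wy": 0,"wz": 0},{"tx": 0,"ty": 0,"tz": 0.1,"wx": 0,"wy": 0,"wz": 0},{"tx": 0,"ty": 0,"tz": 0.1,"wx": 0,"wy": 0,"wz": 0},{"tx": 0,"ty": 0,"tz": 0.05,"wx": 0,"wy": 0,"wz": 0},{"tx": 0,"ty": 0,"tz": 0,"wx": 0,"wy": 0,"wz": 0}]}}

```text
time_s: 4.78
ee_pos: [516.2, -19.7, 38.3]
ee_rot: [180.0, -0.0, -180.0]
force: [-1.4, -0.4, 3.0]
gripper_width: 0.5
gripper_force: 1.8
```

Call:
{"fn": "move_arm", "kwargs": {"plan": [{"tx": 0,"ty": 0,"tz": 0.05,"wx": 0,"wy": 0,"wz": 0},{"tx": 0,"ty": 0,"tz": 0.05,"wx": 0,"wy": 0,"wz": 0},{"tx": 0,"ty": 0,"tz": 0,"wx": 0,"wy": 0,"wz": 0}]}}

```text
time_s: 5.03
ee_pos: [516.2, -19.7, 37.6]
ee_rot: [180.0, -0.0, -180.0]
force: [-1.7, -0.8, 6.0]
gripper_width: 0.4
gripper_force: 3.1
```

Call:
{"fn": "move_arm", "kwargs": {"plan": [{"tx": 0,"ty": 0,"tz": 0.05,"wx": 0,"wy": 0,"wz": 0},{"tx": 0,"ty": 0,"tz": 0,"wx": 0,"wy": 0,"wz": 0}]}}

```text
time_s: 5.2
ee_pos: [516.2, -19.7, 37.3]
ee_rot: [180.0, 0.0, -180.0]
force: [-1.7, 0.2, 6.2]
gripper_width: 0.6
gripper_force: 3.7
```

Call:
{"fn": "move_arm", "kwargs": {"plan": [{"tx": 0,"ty": 0,"tz": 0.05,"wx": 0,"wy": 0,"wz": 0},{"tx": 0,"ty": 0,"tz": 0.05,"wx": 0,"wy": 0,"wz": 0},{"tx": 0,"ty": 0,"tz": 0,"wx": 0,"wy": 0,"wz": 0}]}}

```text
time_s: 5.45
ee_pos: [516.2, -19.7, 36.6]
ee_rot: [180.0, 0.0, -180.0]
force: [-3.6, -0.0, 10.0]
gripper_width: 0.4
gripper_force: 5.0
```

```bash
python3 -c "
from h import *
s=env.state();print(s['ee_pos'],s['force'])"
```

```text
[516.23073171 -19.68526667  36.6397326 ] [-3.6408733  -0.01331888 10.00899764]
```

Green is home: 10 N, with a washer slope of about 4 N/mm. I'll lift off and go to blue.

Call:
{"fn": "move_arm", "kwargs": {"plan": [{"tx": 0,"ty": 0,"tz": -0.4,"wx": 0,"wy": 0,"wz": 0},{"tx": 0,"ty": 0,"tz": -1.2,"wx": 0,"wy": 0,"wz": 0},{"tx": 0,"ty": 0,"tz": -1.6,"wx": 0,"wy": 0,"wz": 0},{"tx": 0,"ty": 0,"tz": -1.6,"wx": 0,"wy": 0,"wz": 0},{"tx": 0,"ty": 0,"tz": -1.6,"wx": 0,"wy": 0,"wz": 0},{"tx": -1.92,"ty": 0.99,"tz": 0,"wx": 0,"wy": 0,"wz": 0},{"tx": -1.92,"ty": 0.99,"tz": 0,"wx": 0,"wy": 0,"wz": 0},{"tx": -1.92,"ty": 0.99,"tz": 0,"wx": 0,"wy": 0,"wz": 0},{"tx": -1.92,"ty": 0.99,"tz": 0,"wx": 0,"wy": 0,"wz": 0},{"tx": -1.92,"ty": 0.99,"tz": 0,"wx": 0,"wy": 0,"wz": 0},{"tx": -1.92,"ty": 0.99,"tz": 0,"wx": 0,"wy": 0,"wz": 0},{"tx": 0,"ty": 0,"tz": 0,"wx": 0,"wy": 0,"wz": 0}]}}

```text
time_s: 6.45
ee_pos: [635.2, 41.5, 99.3]
ee_rot: [179.9, 0.2, -179.9]
force: [0.6, -0.1, 0.9]
gripper_width: 0.4
gripper_force: 0.0
```

```bash
python3 - <<'E'
from m import *
f=grab_frame("scene");P=detect(f,"scene")
for c in P: print(c,atz(f,*P[c],69.8 if c=="yellow" else 41).round(1))
E
```

```text
scene green [320.2 199.6] [22, 27, 3, 2, 5]
scene blue [334.5 220.9] [34, 46, 8, 7, 41]
scene red [351.7 196.3] [53, 23, 4, 3, 7]
scene yellow [319. 201.] [22, 29, 1, 1, 1]
green [531.3 -16.7  41. ]
blue [631.5  40.   41. ]
red [511.7 107.1  41. ]
yellow [560.2 -20.5  69.8]
```

Call:
{"fn": "move_arm", "kwargs": {"plan": [{"tx": 0,"ty": 0,"tz": 1.5,"wx": 0,"wy": 0,"wz": 0},{"tx": 0,"ty": 0,"tz": 1.5,"wx": 0,"wy": 0,"wz": 0},{"tx": 0,"ty": 0,"tz": 1.0,"wx": 0,"wy": 0,"wz": 0},{"tx": 0,"ty": 0,"tz": 0.5,"wx": 0,"wy": 0,"wz": 0},{"tx": 0,"ty": 0,"tz": 0,"wx": 0,"wy": 0,"wz": 0},{"tx": 0,"ty": 0,"tz": 0,"wx": 0,"wy": 0,"wz": 0}]}}

```text
time_s: 7.0
ee_pos: [631.3, 39.5, 55.0]
ee_rot: [180.0, -0.0, 180.0]
force: [0.4, -0.0, -0.0]
gripper_width: 0.4
gripper_force: 0.0
```

Call:
{"fn": "move_arm", "kwargs": {"plan": [{"tx": 0,"ty": 0,"tz": 0.4,"wx": 0,"wy": 0,"wz": 0},{"tx": 0,"ty": 0,"tz": 0.3,"wx": 0,"wy": 0,"wz": 0},{"tx": 0,"ty": 0,"tz": 0.1,"wx": 0,"wy": 0,"wz": 0},{"tx": 0,"ty": 0,"tz": 0.1,"wx": 0,"wy": 0,"wz": 0},{"tx": 0,"ty": 0,"tz": 0.1,"wx": 0,"wy": 0,"wz": 0},{"tx": 0,"ty": 0,"tz": 0.1,"wx": 0,"wy": 0,"wz": 0},{"tx": 0,"ty": 0,"tz": 0.1,"wx": 0,"wy": 0,"wz": 0},{"tx": 0,"ty": 0,"tz": 0.1,"wx": 0,"wy": 0,"wz": 0},{"tx": 0,"ty": 0,"tz": 0.1,"wx": 0,"wy": 0,"wz": 0},{"tx": 0,"ty": 0,"tz": 0.1,"wx": 0,"wy": 0,"wz": 0},{"tx": 0,"ty": 0,"tz": 0.1,"wx": 0,"wy": 0,"wz": 0},{"tx": 0,"ty": 0,"tz": 0,"wx": 0,"wy": 0,"wz": 0}]}}

```text
time_s: 8.0
ee_pos: [631.3, 39.7, 38.7]
ee_rot: [180.0, -0.0, -180.0]
force: [-1.8, -1.1, 2.7]
gripper_width: 0.5
gripper_force: 1.6
```

Call:
{"fn": "move_arm", "kwargs": {"plan": [{"tx": 0,"ty": 0,"tz": 0.05,"wx": 0,"wy": 0,"wz": 0},{"tx": 0,"ty": 0,"tz": 0.05,"wx": 0,"wy": 0,"wz": 0},{"tx": 0,"ty": 0,"tz": 0,"wx": 0,"wy": 0,"wz": 0}]}}

```text
time_s: 8.25
ee_pos: [631.4, 39.7, 38.0]
ee_rot: [180.0, 0.0, -180.0]
force: [-1.6, -0.3, 4.4]
gripper_width: 0.3
gripper_force: 2.3
```

Call:
{"fn": "move_arm", "kwargs": {"plan": [{"tx": 0,"ty": 0,"tz": 0.05,"wx": 0,"wy": 0,"wz": 0},{"tx": 0,"ty": 0,"tz": 0.05,"wx": 0,"wy": 0,"wz": 0},{"tx": 0,"ty": 0,"tz": 0,"wx": 0,"wy": 0,"wz": 0}]}}

```text
time_s: 8.5
ee_pos: [631.4, 39.7, 37.4]
ee_rot: [180.0, 0.0, -180.0]
force: [-2.2, -1.0, 7.5]
gripper_width: 0.8
gripper_force: 3.5
```

Call:
{"fn": "move_arm", "kwargs": {"plan": [{"tx": 0,"ty": 0,"tz": 0.05,"wx": 0,"wy": 0,"wz": 0},{"tx": 0,"ty": 0,"tz": 0,"wx": 0,"wy": 0,"wz": 0}]}}

```text
time_s: 8.67
ee_pos: [631.4, 39.7, 37.2]
ee_rot: [180.0, 0.0, -180.0]
force: [-2.5, -0.9, 8.3]
gripper_width: 0.5
gripper_force: 4.0
```

Call:
{"fn": "move_arm", "kwargs": {"plan": [{"tx": 0,"ty": 0,"tz": 0.05,"wx": 0,"wy": 0,"wz": 0},{"tx": 0,"ty": 0,"tz": 0,"wx": 0,"wy": 0,"wz": 0},{"tx": 0,"ty": 0,"tz": 0,"wx": 0,"wy": 0,"wz": 0}]}}

```text
time_s: 8.92
ee_pos: [631.4, 39.7, 36.9]
ee_rot: [180.0, 0.0, -180.0]
force: [-3.5, -0.1, 8.1]
gripper_width: 0.3
gripper_force: 4.5
```

Call:
{"fn": "move_arm", "kwargs": {"plan": [{"tx": 0,"ty": 0,"tz": -0.4,"wx": 0,"wy": 0,"wz": 0},{"tx": 0,"ty": 0,"tz": -1.2,"wx": 0,"wy": 0,"wz": 0},{"tx": 0,"ty": 0,"tz": -1.6,"wx": 0,"wy": 0,"wz": 0},{"tx": 0,"ty": 0,"tz": -1.6,"wx": 0,"wy": 0,"wz": 0},{"tx": 0,"ty": 0,"tz": -1.6,"wx": 0,"wy": 0,"wz": 0},{"tx": 1.83,"ty": 1.15,"tz": 0,"wx": 0,"wy": 0,"wz": 0},{"tx": 1.83,"ty": 1.15,"tz": 0,"wx": 0,"wy": 0,"wz": 0},{"tx": 1.83,"ty": 1.15,"tz": 0,"wx": 0,"wy": 0,"wz": 0},{"tx": 1.83,"ty": 1.15,"tz": 0,"wx": 0,"wy": 0,"wz": 0},{"tx": 1.83,"ty": 1.15,"tz": 0,"wx": 0,"wy": 0,"wz": 0},{"tx": 1.83,"ty": 1.15,"tz": 0,"wx": 0,"wy": 0,"wz": 0},{"tx": 0,"ty": 0,"tz": 0,"wx": 0,"wy": 0,"wz": 0}]}}

```text
time_s: 9.92
ee_pos: [518.2, 110.2, 100.1]
ee_rot: [180.0, -0.2, -179.9]
force: [-1.2, -0.5, -0.6]
gripper_width: 0.4
gripper_force: 0.0
```

Call:
{"fn": "move_arm", "kwargs": {"plan": [{"tx": 0,"ty": 0,"tz": 1.5,"wx": 0,"wy": 0,"wz": 0},{"tx": 0,"ty": 0,"tz": 1.5,"wx": 0,"wy": 0,"wz": 0},{"tx": 0,"ty": 0,"tz": 1.0,"wx": 0,"wy": 0,"wz": 0},{"tx": 0,"ty": 0,"tz": 0.5,"wx": 0,"wy": 0,"wz": 0},{"tx": 0,"ty": 0,"tz": 0,"wx": 0,"wy": 0,"wz": 0},{"tx": 0,"ty": 0,"tz": 0,"wx": 0,"wy": 0,"wz": 0}]}}

```text
time_s: 10.42
ee_pos: [522.1, 108.6, 55.0]
ee_rot: [180.0, 0.0, 180.0]
force: [0.9, -0.7, 1.0]
gripper_width: 0.5
gripper_force: 0.0
```

Call:
{"fn": "move_arm", "kwargs": {"plan": [{"tx": 0,"ty": 0,"tz": 0.4,"wx": 0,"wy": 0,"wz": 0},{"tx": 0,"ty": 0,"tz": 0.3,"wx": 0,"wy": 0,"wz": 0},{"tx": 0,"ty": 0,"tz": 0.1,"wx": 0,"wy": 0,"wz": 0},{"tx": 0,"ty": 0,"tz": 0.1,"wx": 0,"wy": 0,"wz": 0},{"tx": 0,"ty": 0,"tz": 0.1,"wx": 0,"wy": 0,"wz": 0},{"tx": 0,"ty": 0,"tz": 0.1,"wx": 0,"wy": 0,"wz": 0},{"tx": 0,"ty": 0,"tz": 0.1,"wx": 0,"wy": 0,"wz": 0},{"tx": 0,"ty": 0,"tz": 0.1,"wx": 0,"wy": 0,"wz": 0},{"tx": 0,"ty": 0,"tz": 0.1,"wx": 0,"wy": 0,"wz": 0},{"tx": 0,"ty": 0,"tz": 0.1,"wx": 0,"wy": 0,"wz": 0},{"tx": 0,"ty": 0,"tz": 0.1,"wx": 0,"wy": 0,"wz": 0},{"tx": 0,"ty": 0,"tz": 0,"wx": 0,"wy": 0,"wz": 0}]}}

```text
time_s: 11.42
ee_pos: [521.7, 108.7, 38.8]
ee_rot: [180.0, 0.0, -180.0]
force: [-0.4, 0.2, 3.6]
gripper_width: 0.6
gripper_force: 1.6
```

Call:
{"fn": "move_arm", "kwargs": {"plan": [{"tx": 0,"ty": 0,"tz": 0.05,"wx": 0,"wy": 0,"wz": 0},{"tx": 0,"ty": 0,"tz": 0.05,"wx": 0,"wy": 0,"wz": 0},{"tx": 0,"ty": 0,"tz": 0.05,"wx": 0,"wy": 0,"wz": 0},{"tx": 0,"ty": 0,"tz": 0,"wx": 0,"wy": 0,"wz": 0}]}}

```text
time_s: 11.75
ee_pos: [521.7, 108.7, 37.7]
ee_rot: [180.0, 0.0, -180.0]
force: [-2.0, 0.6, 6.0]
gripper_width: 0.6
gripper_force: 3.0
```

Call:
{"fn": "move_arm", "kwargs": {"plan": [{"tx": 0,"ty": 0,"tz": 0.05,"wx": 0,"wy": 0,"wz": 0},{"tx": 0,"ty": 0,"tz": 0.05,"wx": 0,"wy": 0,"wz": 0},{"tx": 0,"ty": 0,"tz": 0.02,"wx": 0,"wy": 0,"wz": 0},{"tx": 0,"ty": 0,"tz": 0,"wx": 0,"wy": 0,"wz": 0}]}}

```text
time_s: 12.08
ee_pos: [521.7, 108.7, 36.9]
ee_rot: [180.0, 0.0, -180.0]
force: [-2.2, -0.2, 9.2]
gripper_width: 0.9
gripper_force: 4.4
```

Red is home at 9 N. I'll lift and move clear to the left for a check.

Call:
{"fn": "move_arm", "kwargs": {"plan": [{"tx": 0,"ty": 0,"tz": -0.4,"wx": 0,"wy": 0,"wz": 0},{"tx": 0,"ty": 0,"tz": -1.2,"wx": 0,"wy": 0,"wz": 0},{"tx": 0,"ty": 0,"tz": -2.0,"wx": 0,"wy": 0,"wz": 0},{"tx": 0,"ty": 0,"tz": -2.5,"wx": 0,"wy": 0,"wz": 0},{"tx": 0,"ty": 0,"tz": -2.5,"wx": 0,"wy": 0,"wz": 0},{"tx": 0,"ty": 0,"tz": -2.5,"wx": 0,"wy": 0,"wz": 0},{"tx": 0,"ty": 0,"tz": -2.5,"wx": 0,"wy": 0,"wz": 0},{"tx": 0,"ty": 0,"tz": -2.5,"wx": 0,"wy": 0,"wz": 0},{"tx": 0.8,"ty": 2.2,"tz": 0,"wx": 0,"wy": 0,"wz": 0},{"tx": 0.8,"ty": 2.2,"tz": 0,"wx": 0,"wy": 0,"wz": 0},{"tx": 0.8,"ty": 2.2,"tz": 0,"wx": 0,"wy": 0,"wz": 0},{"tx": 0.8,"ty": 2.2,"tz": 0,"wx": 0,"wy": 0,"wz": 0}]}}

```text
time_s: 13.08
ee_pos: [489.1, 197.5, 196.9]
ee_rot: [180.0, -0.0, 180.0]
force: [0.7, -0.3, -0.3]
gripper_width: 0.3
gripper_force: 0.0
```

Call:
{"fn": "move_arm", "kwargs": {"plan": [{"tx": 0.8,"ty": 2.2,"tz": 0,"wx": 0,"wy": 0,"wz": 0},{"tx": 0.8,"ty": 2.2,"tz": 0,"wx": 0,"wy": 0,"wz": 0},{"tx": 0.8,"ty": 2.2,"tz": 0,"wx": 0,"wy": 0,"wz": 0},{"tx": 0.8,"ty": 2.2,"tz": 0,"wx": 0,"wy": 0,"wz": 0},{"tx": 0.8,"ty": 2.2,"tz": 0,"wx": 0,"wy": 0,"wz": 0},{"tx": 0.8,"ty": 2.2,"tz": 0,"wx": 0,"wy": 0,"wz": 0},{"tx": 0.8,"ty": 2.2,"tz": 0,"wx": 0,"wy": 0,"wz": 0},{"tx": 0.8,"ty": 2.2,"tz": 0,"wx": 0,"wy": 0,"wz": 0},{"tx": 0.8,"ty": 2.2,"tz": 0,"wx": 0,"wy": 0,"wz": 0},{"tx": 0,"ty": 0,"tz": 0,"wx": 0,"wy": 0,"wz": 0},{"tx": 0,"ty": 0,"tz": 0,"wx": 0,"wy": 0,"wz": 0},{"tx": 0,"ty": 0,"tz": 0,"wx": 0,"wy": 0,"wz": 0}]}}

```text
time_s: 14.08
ee_pos: [417.4, 394.2, 196.7]
ee_rot: [-179.9, -0.0, -180.0]
force: [0.4, 0.2, 1.0]
gripper_width: 0.5
gripper_force: 0.0
```

```bash
python3 - <<'E'
from m import *
fs={n:grab_frame(n) for n in("scene","top")}
P={n:detect(fs[n],n) for n in fs}
for c in P["top"]:
    x,r=tri([fs["scene"],fs["top"]],[P["scene"][c],P["top"][c]]);print(c,x.round(1),np.round(r,1))
a=fs["scene"]["color"][172:247,297:377];b=fs["top"]["color"][161:236,278:358]
cv2.imwrite("pics/crop2.png",np.hstack([cv2.resize(c,(400,375),interpolation=cv2.INTER_CUBIC) for c in(a,b)])[...,::-1])
E
```

```text
scene green [319.5 197.6] [19, 23, 8, 6, 38]
scene blue [334.4 221.7] [34, 47, 8, 6, 38]
scene red [352.3 199.3] [52, 25, 7, 6, 31]
scene yellow [336.6 201. ] [36, 25, 8, 9, 57]
top green [332.1 207.5] [52, 44, 6, 6, 27]
top blue [317.1 180.5] [37, 17, 6, 6, 27]
top red [300.5 206.5] [20, 43, 6, 6, 32]
top yellow [315.5 196.2] [34, 32, 8, 8, 48]
green [517.2 -20.6  35.3] [0.9 0.9]
blue [631.5  40.1  35.3] [0. 0.]
red [522.2 109.2  35.5] [0.2 0.2]
yellow [558.8  46.7  70.2] [0.4 0.4]
```

View pics/crop2.png

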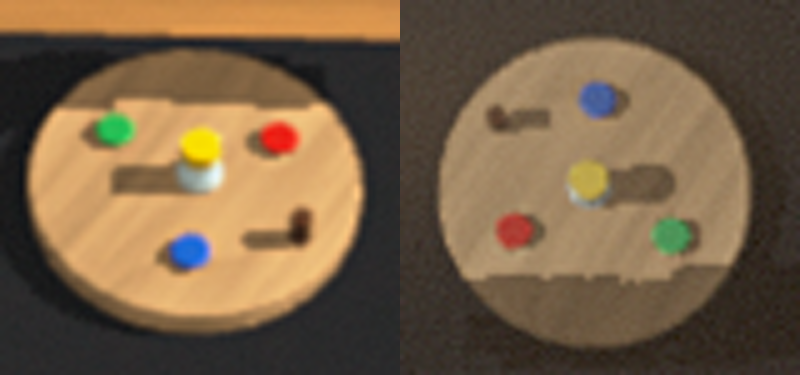

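The crops show all three plugs lower and level: about 35.4 mm measured, down from 40–41. The pot, dowel and seat have not moved. Handing in.

```bash
python3 -c "
from workcell import env
print(env.job_done())"
```

```text
the job is handed in; nothing more can be done
None
```

I pressed the green, blue and red plugs home in that order at about 8–10 N each; the final pictures show all three level and the seat, pot and dowel unmoved, and I handed the job in at about 14 s (no verdict was returned).

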